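Steady the rocking mixer plate

ROBOT

A 7-joint arm with a two-finger parallel gripper is mounted at the origin on the work surface. World frame = base frame: x ahead of the robot, y to its left, z up, the work surface at z = 0. Lengths are in m, angles in rad, forces in N, time in s.
With the tool pointing down it reaches from about 0.425 to 0.925 m from the base axis. Payload 6.8 kg.
Tool frame: the origin (TCP) lies midway between the tips of the shut fingers; the grasp point (between the pads) lies 19 mm behind it; z points along the fingers, y is the direction in which the jaws open and shut (so a half turn about z gives the same grasp; the last joint's range is limited). The gripper opens to 85 mm and grips with 20 to 120 N. Pads are 22 mm wide; open, the fingers measure 114 mm over their backs; the gripper's body (76 mm by 85 mm) begins 54 mm behind the grasp point. The pads swing forward as they close: fully open they stand 13 mm farther back than shut.
Start: joints at [1.208, 0.477, 0.022, 1.555, -0.011, 1.109, -0.083], TCP at [0.17, -0.653, 0.231] pointing down, gripper open.
Joint ranges: [-2.96, 2.96], [-0.34, 2.1], [-1.41, 1.46], [0.24, 2.44], [-1.37, 4.51], [0.17, 1.92], [-2.96, 2.96]. Speed limits (rad/s): [2.39, 2.39, 3.14, 3.14, 3.14, 3.14, 3.14].

INTERFACE

Orientations are given as a unit quaternion [w, x, y, z].
In Python, from station import status, eyes, workorder gives the robot as it stands. The module is installed in compiled form; this text tells all that it offers.
- The arm moves only by the shell command python3 -m jog 'ROWS' [FORCE]. ROWS is text: rows parted by semicolons, each of 7 numbers parted by spaces: the shift along the tool's x, y, z in m, then the turn, a rotation vector about the tool's x, y, z in degrees, then the finger opening in m, from 0 to 0.0854. In form: dx dy dz rx ry rz jaw; .... A call has 1 to 5 rows; each row is the pose to reach, as a shift and turn from the pose commanded when the call began, along the tool's axes at that moment; what a row does not reach only later rows make up. A row lasts 1/10 s, in which the tool goes at most 50 mm and 8.59 degrees, less where a joint would pass 70% of its speed; a pose out of reach is approached as far as the arm can. A call with a gripper value outside its range is refused whole. The fingers move at their own pace and stop on an object; FORCE is the grip in N (left out, the last holds). Time passes only in rows, so rows that repeat a pose let the fingers close. It gives the time, the measured TCP pose, the force and the opening at its end, in the units of the state.
- status.get_obs(): the state, without advancing time (a new reading comes with each control period).
- eyes.read_camera(name): name is "side" or "top" or "wrist"; returns a dict with "image" (480x640x3 uint8, red, green, blue), "intrinsics" (3x3 intrinsics, pixels), "position" and "orientation" of the camera in the world. Camera axes: x right, y up, looking along -z (the intrinsics and any distortion apply to the point x, -y, -z); pixel columns grow to the right and rows downward; lengths in m; the calibration is good to about 2 mm. A picture is of the moment at which its call begins. There is no depth.
- workorder.hand_in(): hands the job in, once; it reports no verdict.
The state is a dict: "t": time; "q": joint angles; "joint_vel": joint speeds; "joint_torque": joint torques, N m; "eef_pos": TCP position; "tool_rot": TCP orientation; "contact_force": force on the tool from outside, world axes, zero at the start; "torque": the same for the moment, N m; "gripper_width": opening from 0.0 (shut) to 1.0 (fully open).
Only numpy, scipy, OpenCV 4.12 (cv2) and the standard library are available. Lean on these libraries where they do the work, as an engineer would, in place of code of your own. Each camera call takes 0.05 s, during which the arm holds its last target.

TASK

The mixer's plate rocks at one corner: press down on the blue dots at its corners, one after another, until you find the corner that gives. Then push that corner's orange shim down flat, leaving the other three standing up, and press that corner's dot once more to make sure that it no longer gives. Do it all with the fingertips: do not lift or shift the plate, and leave the things around it where they stand.

Things in the scene. Friction and masses are not known exactly. Their poses are not given: they have to be found in the camera images.
- base: Fixed grey levelling base, 180 x 250 mm (x, y), 10 mm thick, standing on the table. Origin: centre of its underside; x points away from the robot, y to the left, when unturned (it is turned by up to about 13 degrees). Left means its +y side, near its -x side.
- plate: Loose aluminium plate 160 x 220 x 8 mm (x, y, z), about 2 kg with the white and blue mixer bolted to its middle (80 x 100 mm, its top 63 mm above the plate's underside). It lies level by its own weight on four rubber feet (hidden, three firm, one soft), centred over the base and turned with it, its underside 36 mm and its top 44 mm above the table. Origin: centre of the plate's underside.
- corner_near_left (a point): Blue dot, 18 mm across, on top of the plate's near-left corner: the place to press. 62 mm along x and 88 mm along y from the plate's centre, over the corner's foot; it moves with the plate. Over the one soft foot, a press of about 5 N lowers it by about 4 mm and it springs back; over a firm foot it gives less than 1 mm. The corners look alike.
- corner_near_right (a point): Blue dot, 18 mm across, on top of the plate's near-right corner: the place to press. 62 mm along x and 88 mm along y from the plate's centre, over the corner's foot; it moves with the plate. Over the one soft foot, a press of about 5 N lowers it by about 4 mm and it springs back; over a firm foot it gives less than 1 mm. The corners look alike.
- corner_far_left (a point): Blue dot, 18 mm across, on top of the plate's far-left corner: the place to press. 62 mm along x and 88 mm along y from the plate's centre, over the corner's foot; it moves with the plate. Over the one soft foot, a press of about 5 N lowers it by about 4 mm and it springs back; over a firm foot it gives less than 1 mm. The corners look alike.
- corner_far_right (a point): Blue dot, 18 mm across, on top of the plate's far-right corner: the place to press. 62 mm along x and 88 mm along y from the plate's centre, over the corner's foot; it moves with the plate. Over the one soft foot, a press of about 5 N lowers it by about 4 mm and it springs back; over a firm foot it gives less than 1 mm. The corners look alike.
- shim_near_left: Orange hinged shim of the near-left corner, a tab 30 mm wide (x), 4 mm thick. Origin: its hinge, its own x lies along the hinge line, its y runs out along the tab, and its z is 0.44 to 0.5 rad from vertical when it stands up and 0 when flat (its stop). It stays where it is left; 2 to 3 N near its free end moves it. Flat, its hidden nose stands about 1 mm under the plate's edge and the soft corner stops on it.
- tab_near_left (a point): Point on the upper face of the near-left shim's tab, which sticks out sideways from the plate's long edge. Its hinge line is 13 mm above the table, 60 mm (x) and 106 mm (y) from the base's middle. The tab ends 60 mm past the hinge; this point lies 54 mm past it, about 40 mm above the table when up, 15 mm when flat. Pressing straight down here lays it flat.
- shim_near_right: Orange hinged shim of the near-right corner, a tab 30 mm wide (x), 4 mm thick. Origin: its hinge, its own x lies along the hinge line, its y runs out along the tab, and its z is 0.44 to 0.5 rad from vertical when it stands up and 0 when flat (its stop). It stays where it is left; 2 to 3 N near its free end moves it. Flat, its hidden nose stands about 1 mm under the plate's edge and the soft corner stops on it.
- tab_near_right (a point): Point on the upper face of the near-right shim's tab, which sticks out sideways from the plate's long edge. Its hinge line is 13 mm above the table, 60 mm (x) and 106 mm (y) from the base's middle. The tab ends 60 mm past the hinge; this point lies 54 mm past it, about 40 mm above the table when up, 15 mm when flat. Pressing straight down here lays it flat.
- shim_far_left: Orange hinged shim of the far-left corner, a tab 30 mm wide (x), 4 mm thick. Origin: its hinge, its own x lies along the hinge line, its y runs out along the tab, and its z is 0.44 to 0.5 rad from vertical when it stands up and 0 when flat (its stop). It stays where it is left; 2 to 3 N near its free end moves it. Flat, its hidden nose stands about 1 mm under the plate's edge and the soft corner stops on it.
- tab_far_left (a point): Point on the upper face of the far-left shim's tab, which sticks out sideways from the plate's long edge. Its hinge line is 13 mm above the table, 60 mm (x) and 106 mm (y) from the base's middle. The tab ends 60 mm past the hinge; this point lies 54 mm past it, about 40 mm above the table when up, 15 mm when flat. Pressing straight down here lays it flat.
- shim_far_right: Orange hinged shim of the far-right corner, a tab 30 mm wide (x), 4 mm thick. Origin: its hinge, its own x lies along the hinge line, its y runs out along the tab, and its z is 0.44 to 0.5 rad from vertical when it stands up and 0 when flat (its stop). It stays where it is left; 2 to 3 N near its free end moves it. Flat, its hidden nose stands about 1 mm under the plate's edge and the soft corner stops on it.
- tab_far_right (a point): Point on the upper face of the far-right shim's tab, which sticks out sideways from the plate's long edge. Its hinge line is 13 mm above the table, 60 mm (x) and 106 mm (y) from the base's middle. The tab ends 60 mm past the hinge; this point lies 54 mm past it, about 40 mm above the table when up, 15 mm when flat. Pressing straight down here lays it flat.
- gel: Bystander: green gel bottle with white cap, 64 mm across, 170 mm tall, loose. Origin: underside.
- specimen_jar: Bystander: clear jar with yellow lid, 44 mm across, 55 mm tall, loose, left of the base. Origin: underside.
- pill_jar: Bystander: white jar with red lid, 40 mm across, 60 mm tall, loose, right of the base. Origin: underside.
- spirit_level: Bystander: yellow bar 22 x 120 x 24 mm, loose, beyond the base. Origin: underside.
- tube_rack: Bystander: white rack 60 x 170 mm with five capped tubes, 103 mm tall, loose, beyond the base. Origin: underside.
- swab_canister: Bystander: steel canister with lid, 96 mm across, 120 mm tall, loose. Origin: underside.

How it is judged:
On the way, in this order (a step that is already met when the one before it is completed fails the run):
1. the corner that gives has been found: a finger pressed it down by at least 2.5 mm (contact force between the fingers and plate above 0.5 N and z of any of corner_near_left, corner_near_right, corner_far_left, corner_far_right in the frame of base below 0.0415 m), for 0.05 s.
2. one corner's shim has been pressed flat, the others stand up (((angle between shim_near_left's own z axis and vertical below 0.08 rad and angle between each of shim_near_right, shim_far_left, shim_far_right's own z axis and vertical above 0.3 rad) or (angle between shim_near_right's own z axis and vertical below 0.08 rad and angle between each of shim_near_left, shim_far_left, shim_far_right's own z axis and vertical above 0.3 rad) or (angle between shim_far_left's own z axis and vertical below 0.08 rad and angle between each of shim_near_left, shim_near_right, shim_far_right's own z axis and vertical above 0.3 rad) or (angle between shim_far_right's own z axis and vertical below 0.08 rad and angle between each of shim_near_left, shim_near_right, shim_far_left's own z axis and vertical above 0.3 rad))), for 0.2 s.
3. that corner has been pressed again and no longer gives: the plate bears on the flat shim, as it does only at the soft foot (contact force between the fingers and plate above 1.5 N and ((angle between shim_near_left's own z axis and vertical below 0.08 rad and contact force between shim_near_left and plate above 0.8 N and z of corner_near_left in the frame of base above 0.0415 m) or (angle between shim_near_right's own z axis and vertical below 0.08 rad and contact force between shim_near_right and plate above 0.8 N and z of corner_near_right in the frame of base above 0.0415 m) or (angle between shim_far_left's own z axis and vertical below 0.08 rad and contact force between shim_far_left and plate above 0.8 N and z of corner_far_left in the frame of base above 0.0415 m) or (angle between shim_far_right's own z axis and vertical below 0.08 rad and contact force between shim_far_right and plate above 0.8 N and z of corner_far_right in the frame of base above 0.0415 m))), for 0.05 s.
At the end, for the whole second after the job is handed in: The shim of the corner that gave is flat (within 0.08 rad of its stop), the other three still stand up (more than 0.3 rad from flat), the plate lies level (within 0.02 rad) and at rest within 15 mm of where it was, and no bystander has moved 30 mm (((angle between shim_near_left's own z axis and vertical below 0.08 rad and angle between each of shim_near_right, shim_far_left, shim_far_right's own z axis and vertical above 0.3 rad) or (angle between shim_near_right's own z axis and vertical below 0.08 rad and angle between each of shim_near_left, shim_far_left, shim_far_right's own z axis and vertical above 0.3 rad) or (angle between shim_far_left's own z axis and vertical below 0.08 rad and angle between each of shim_near_left, shim_near_right, shim_far_right's own z axis and vertical above 0.3 rad) or (angle between shim_far_right's own z axis and vertical below 0.08 rad and angle between each of shim_near_left, shim_near_right, shim_far_left's own z axis and vertical above 0.3 rad)) and distance of plate from where it was at the start of the episode below 0.015 m and angle between plate's own z axis and vertical below 0.02 rad and linear speed of plate below 0.02 m/s and distance of each of gel, specimen_jar, pill_jar, spirit_level, tube_rack, swab_canister from where it was at the start of the episode below 0.03 m); the robot touches nothing.
It fails at once if more than one shim is pressed down (below 0.3 rad) (not (angle between any of shim_near_right, shim_near_left's own z axis and vertical above 0.3 rad) or not (angle between any of shim_far_left, shim_near_left's own z axis and vertical above 0.3 rad) or not (angle between any of shim_far_left, shim_near_right's own z axis and vertical above 0.3 rad) or not (angle between any of shim_far_right, shim_near_left's own z axis and vertical above 0.3 rad) or not (angle between any of shim_far_right, shim_near_right's own z axis and vertical above 0.3 rad) or not (angle between any of shim_far_right, shim_far_left's own z axis and vertical above 0.3 rad)).
It fails at once if the plate is lifted (12 mm) or shifted (25 mm) (z of plate in the frame of base above 0.048 m or distance of plate from where it was at the start of the episode above 0.025 m).
It fails at once if a thing standing around is lifted, knocked over or moved by 30 mm (distance of any of gel, specimen_jar, pill_jar, spirit_level, tube_rack, swab_canister from where it was at the start of the episode above 0.03 m or angle between any of gel, specimen_jar, pill_jar, spirit_level, tube_rack, swab_canister's own z axis and vertical above 0.5 rad).
It also fails if it takes over 58 s, if anything falls off the work surface, if the arm or the gripper's body presses on something with over 40 N, if the wrist force passes 120 N, or if a joint passes its speed limit or range.

## Working session

There is one attempt and no reset: what is moved stays moved. The work goes in short steps, Python scripts to look and compute and a shell command to move; the robot and the scene stay as the last step left them, time stands still between calls to the robot, and variables do not carry over. Pictures are saved under pics/ and viewed, and the job is handed in when it is done.

```bash
mkdir -p pics; python3 - <<'E'
from station import status, eyes
import cv2
o=status.get_obs(); print(o)
for n in ("top","side","wrist"):
    c=eyes.read_camera(n); cv2.imwrite(f"pics/{n}0.png",c["image"][:,:,::-1]); print(n,c["intrinsics"],c["position"],c["orientation"],[k for k in c])
E
```

```text
{'t': 0.0, 'q': array([ 1.20789157,  0.47780691,  0.0223413 ,  1.55644051, -0.01152223,
        1.10927085, -0.08311529]), 'joint_vel': array([-0.00081391,  0.00113258, -0.00116882,  0.00048159, -0.00083104,
        0.00110507, -0.00028955]), 'joint_torque': array([-7.59681570e-04, -5.96457231e+01,  1.60769921e+00, -2.81203258e+01,
        1.25958587e-02,  9.40040482e-03,  3.16918579e-05]), 'eef_pos': array([ 0.16998439, -0.65264823,  0.23032578]), 'tool_rot': array([-8.82472082e-04,  9.91895198e-01,  1.27055531e-01, -1.70758132e-04]), 'contact_force': array([-0.17484732,  0.86111221, -0.35487851]), 'torque': array([ 0.02151385, -0.04505011,  0.01896663]), 'gripper_width': 1.0012918592255327}
top [[474.03475028   0.         320.08374347]
 [  0.         474.03475028 251.19583089]
 [  0.           0.           1.        ]] [ 0.57063856 -0.01310052  0.99295018] [-0.70523194 -0.01307412  0.00096852  0.70885544] ['image', 'intrinsics', 'position', 'orientation']
side [[564.49753111   0.         323.01365035]
 [  0.         564.49753111 235.10036586]
 [  0.           0.           1.        ]] [0.40301648 0.56199491 0.8005078 ] [-0.1342339  -0.05862269  0.33467483  0.93087991] ['image', 'intrinsics', 'position', 'orientation']
wrist [[357.20533356   0.         319.41989127]
 [  0.         357.20533356 239.41203658]
 [  0.           0.           1.        ]] [ 0.2452021  -0.63342074  0.37313248] [ 0.78189495 -0.12145064  0.09464329 -0.60409657] ['image', 'intrinsics', 'position', 'orientation']
```

View pics/top0.png

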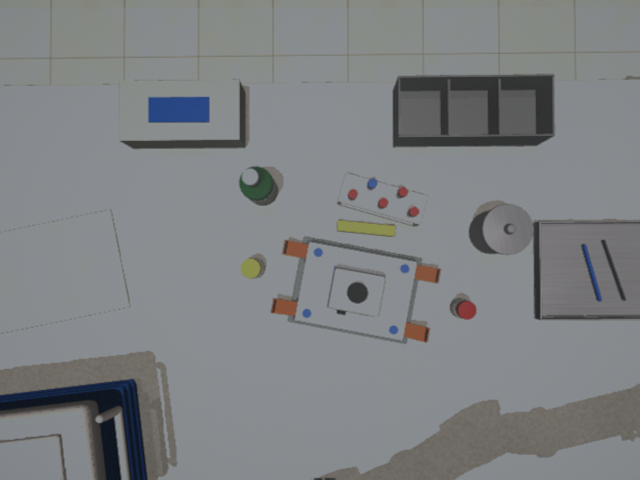

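View pics/side0.png

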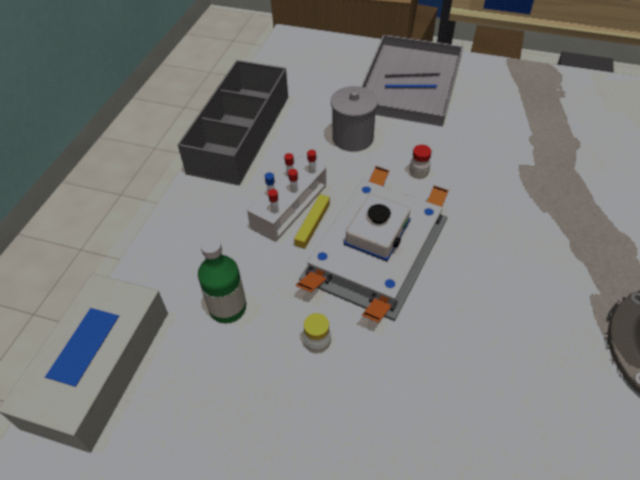

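The top view shows the blue dots at about (318,252) far-left, (405,268) far-right, (307,313) near-left and (393,330) near-right. The orange tabs lie outside them, with both jars close by. Next I'll fit the plate pose from the top and side views.

```bash
cat > h.py <<'E'
import numpy as np, cv2
from scipy.spatial.transform import Rotation as R
from scipy.optimize import least_squares
def rot(q): return R.from_quat([q[1],q[2],q[3],q[0]])
def proj(c,P):
    p=rot(c["orientation"]).inv().apply(np.atleast_2d(P)-c["position"]); K=c["intrinsics"]
    return np.c_[K[0,2]+K[0,0]*p[:,0]/-p[:,2], K[1,2]-K[1,1]*p[:,1]/-p[:,2]]
def ray(c,uv,z):
    K=c["intrinsics"]; d=np.array([(uv[0]-K[0,2])/K[0,0],-(uv[1]-K[1,2])/K[1,1],-1])
    d=rot(c["orientation"]).apply(d); return c["position"]+d*(z-c["position"][2])/d[2]
names=["NL","NR","FL","FR"]; S=np.array([[-1,1],[-1,-1],[1,1],[1,-1]])
def dots(x,y,a,z=.044):
    r=R.from_euler('z',a); L=np.c_[S*[.062,.088],np.zeros(4)]
    return r.apply(L)+[x,y,z]
def tabs(x,y,a,th=.47,d=.054):
    r=R.from_euler('z',a); yy=.106+d*np.cos(th)-.002*np.sin(th)
    L=np.c_[S[:,0]*.060,S[:,1]*yy,np.full(4,.013+d*np.sin(th)+.002*np.cos(th))]
    return r.apply(L)+[x,y,0]
def blobs(c,lo,hi,amin=20):
    h=cv2.cvtColor(c["image"],cv2.COLOR_RGB2HSV); m=cv2.inRange(h,lo,hi)
    n,_,s,ct=cv2.connectedComponentsWithStats(m); return [(ct[i],s[i,4]) for i in range(1,n) if s[i,4]>=amin]
E
python3 - <<'E'
from h import *
from station import eyes
cs=[eyes.read_camera(n) for n in("top","side")]
def near(c,p,b):
    i=min(range(len(b)),key=lambda i:np.hypot(*(b[i][0]-p))); return b[i]
g0=ray(cs[0],(356,291),.044); x0=[g0[0],g0[1],-.17]
def obs(c):
    b=blobs(c,(100,120,80),(125,255,255),15)
    return np.array([near(c,p,b)[0] for p in proj(c,dots(*x0))]),[near(c,p,b)[1] for p in proj(c,dots(*x0))]
O=[obs(c) for c in cs]; print(O)
for use in([0],[1],[0,1]):
    f=lambda v:np.concatenate([(proj(cs[i],dots(*v))-O[i][0]).ravel() for i in use])
    s=least_squares(f,x0); print(use,s.x,np.abs(s.fun).max(),np.degrees(s.x[2]))
print(dots(*s.x).round(4)); print(tabs(*s.x).round(4)); 
for c in cs: print(proj(c,tabs(*s.x)).round(0))
for nm,uv,z in(("spec",(251,268),.055),("pill",(466,310),.06),("can",(507,230),.12),("gel",(250,177),.17),("levelends",(338,227),.024),("le2",(395,231),.024)): print(nm,ray(cs[0],uv,z).round(3))
for i,c in enumerate(cs):
  im=cv2.resize(c["image"],None,fx=1,fy=1)[:,:,::-1].copy()
  for p in np.vstack([proj(c,dots(*s.x)),proj(c,tabs(*s.x))]): cv2.circle(im,tuple(int(q) for q in p.round()),1,(0,255,0),-1)
  x,y=proj(c,[[s.x[0],s.x[1],.03]])[0].astype(int)
  cv2.imwrite(f"pics/fit{i}.png",cv2.resize(im[y-110:y+110,x-130:x+130],None,fx=2.7,fy=2.7))
E
python3 -c "
import cv2,numpy as np
cv2.imwrite('pics/fit.png',np.hstack([cv2.resize(cv2.imread(f'pics/fit{i}.png'),(400,340)) for i in(0,1)]))"
```

```text
[(array([[306.27906977, 312.93023256],
       [393.02325581, 329.41860465],
       [317.80952381, 252.07142857],
       [404.47727273, 268.09090909]]), [np.int32(43), np.int32(43), np.int32(42), np.int32(44)]), (array([[389.54545455, 283.14545455],
       [428.43589744, 211.43589744],
       [321.96      , 255.94      ],
       [365.88235294, 189.23529412]]), [np.int32(55), np.int32(39), np.int32(50), np.int32(34)])]
[0] [ 0.51050596 -0.06687581 -0.19024683] 0.11317987962266329 -10.900340620311175
[1] [ 0.5098241  -0.06577864 -0.1895203 ] 0.13631239432635311 -10.858713446883746
[0, 1] [ 0.51014156 -0.06640174 -0.18975237] 0.39152521155551767 -10.872009879416526
[[ 0.4659  0.0317  0.044 ]
 [ 0.4327 -0.1411  0.044 ]
 [ 0.5876  0.0083  0.044 ]
 [ 0.5544 -0.1645  0.044 ]]
[[ 0.4801  0.0954  0.0392]
 [ 0.4223 -0.2056  0.0392]
 [ 0.598   0.0728  0.0392]
 [ 0.5402 -0.2282  0.0392]]
[[275. 306.]
 [425. 334.]
 [286. 247.]
 [436. 275.]]
[[371. 315.]
 [440. 189.]
 [304. 286.]
 [381. 169.]]
spec [0.557 0.14  0.055]
pill [ 0.473 -0.282  0.06 ]
can [ 0.625 -0.341  0.12 ]
gel [0.717 0.123 0.17 ]
levelends [ 0.639 -0.033  0.024]
le2 [ 0.63  -0.15   0.024]
```

View pics/fit.png

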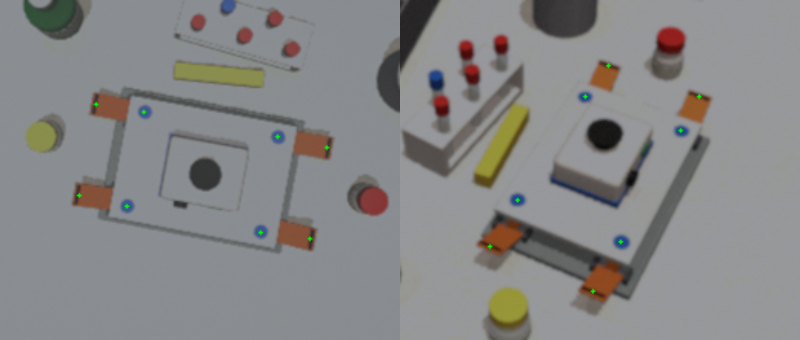

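View pics/wrist0.png

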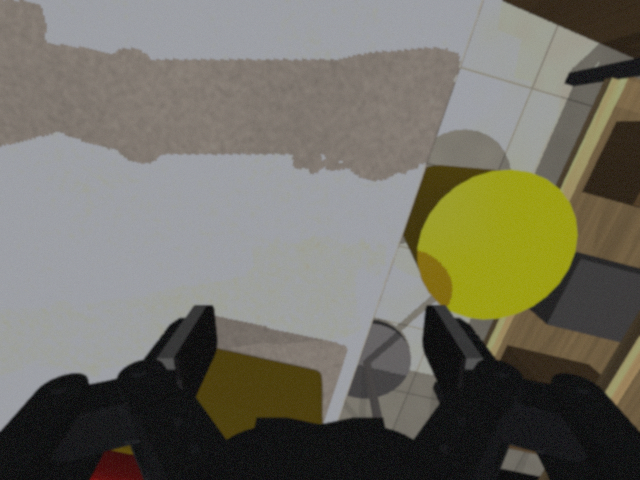

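The fit is good: its residual is under 0.4 px, and the tab points land on the tabs. Next I'll close the fingers, turn the tool to line up with the plate and go above the far-right dot.

```bash
cat > go.py <<'E'
import sys
from h import *
from station import status
P=[.51014,-.0664,-.18975]
D=dict(zip(names,dots(*P))); T=dict(zip(["t"+n for n in names],tabs(*P))); D.update(T)
def to(p,z,yaw=P[2]):
    o=status.get_obs(); r=rot(o["tool_rot"]); p=np.array([p[0],p[1],z])
    want=R.from_euler('z',yaw)*R.from_euler('x',np.pi)
    d=r.inv().apply(p-o["eef_pos"]); rv=np.degrees((r.inv()*want).as_rotvec())
    print("t",round(o["t"],2),"pos",o["eef_pos"].round(4),"F",o["contact_force"].round(2),"| d mm",(d*1e3).round(1),"rv",rv.round(2))
if __name__=="__main__":
    to(D[sys.argv[1]],float(sys.argv[2]))
E
python3 go.py FR .10; python3 go.py FR .231
```

```text
t 0.25 pos [ 0.1701 -0.653   0.2308] F [-0.85  0.1   0.17] | d mm [ 495.1 -375.7  131.1] rv [-5.000e-02  1.000e-02  2.547e+01]
t 0.25 pos [ 0.1701 -0.653   0.2308] F [-0.85  0.1   0.17] | d mm [ 4.951e+02 -3.758e+02  1.000e-01] rv [-5.000e-02  1.000e-02  2.547e+01]
```

```bash
python3 -m jog '0.04 -0.03 0 0 0 5 0; 0.08 -0.06 0 0 0 10 0; 0.12 -0.09 0 0 0 15 0; 0.16 -0.12 0 0 0 20 0; 0.2 -0.15 0 0 0 25.5 0' 40; python3 go.py FR .231
```

```text
t: 0.75
eef_pos: [0.3268, -0.4559, 0.2314]
tool_rot: [0.0, 0.995, -0.097, 0.0]
contact_force: [1.1, -0.5, 0.7]
gripper_width: 0.146
t 0.75 pos [ 0.3268 -0.4559  0.2314] F [ 1.06 -0.47  0.73] | d mm [ 167.1 -329.8    0.4] rv [ 0.01 -0.01 -0.25]
```

```bash
python3 -m jog '0.022 -0.044 0 0 0 0 0; 0.044 -0.088 0 0 0 0 0; 0.066 -0.132 0 0 0 0 0; 0.088 -0.176 0 0 0 0 0; 0.11 -0.22 0 0 0 0 0'; python3 go.py FR .1
```

```text
t: 1.25
eef_pos: [0.4764, -0.2607, 0.2315]
tool_rot: [0.0, 0.995, -0.095, 0.0]
contact_force: [0.8, -0.1, -0.9]
gripper_width: -0.0
t 1.25 pos [ 0.4764 -0.2607  0.2315] F [ 0.83 -0.1  -0.93] | d mm [  58.3 -109.3  131.5] rv [ 0.01 -0.03 -0.04]
```

```bash
python3 -m jog '0.02 -0.037 0.02 0 0 0 0; 0.039 -0.073 0.05 0 0 0 0; 0.058 -0.109 0.09 0 0 0 0; 0.058 -0.109 0.13 0 0 0 0; 0.058 -0.109 0.13 0 0 0 0'; python3 go.py FR .055
python3 - <<'E'
from station import eyes
import cv2
for n in("side","wrist"):
  cv2.imwrite(f"pics/{n}1.png",eyes.read_camera(n)["image"][:,:,::-1])
E
```

```text
t: 1.75
eef_pos: [0.5496, -0.1634, 0.0958]
tool_rot: [-0.001, 0.996, -0.093, -0.005]
contact_force: [-1.8, -0.2, -0.9]
gripper_width: 0.005
t 1.75 pos [ 0.5496 -0.1634  0.0958] F [-1.82 -0.24 -0.92] | d mm [ 5.4  0.3 40.7] rv [-0.06  0.61  0.19]
```

View pics/wrist1.png

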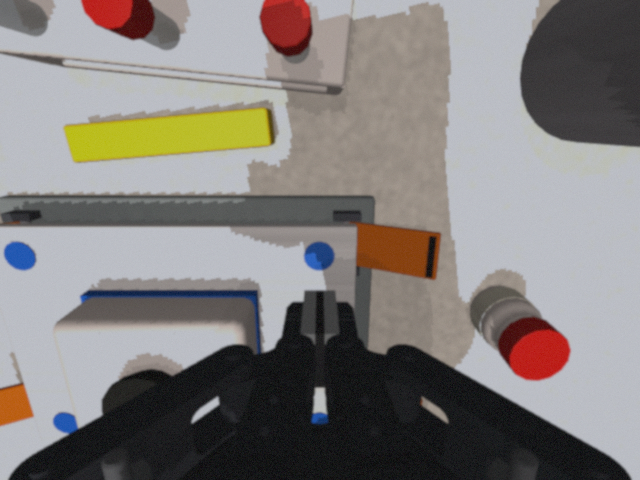

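View pics/side1.png

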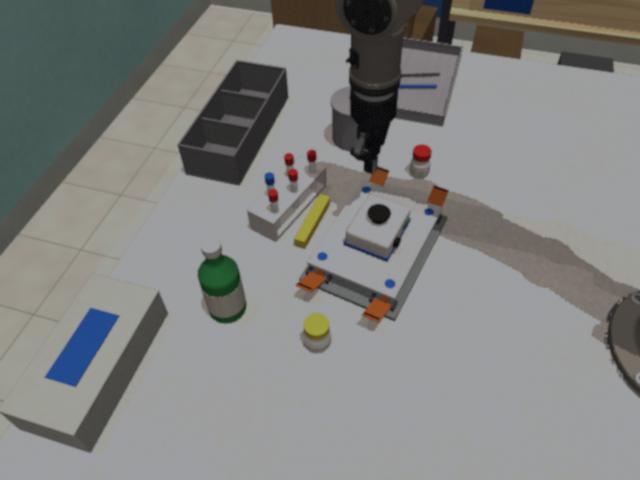

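The wrist picture shows the shut fingertips at (319,295) lined up below the far-right dot at (319,255). I'll descend in small steps.

```bash
python3 -m jog '0.005 0 0.02 0 0 0 0; 0.005 0 0.038 0 0 0 0; 0.005 0 0.042 0 0 0 0; 0.005 0 0.042 0 0 0 0;  0.005 0 0.042 0 0 0 0'; python3 go.py FR .044
```

```text
t: 2.35
eef_pos: [0.5589, -0.1682, 0.0612]
tool_rot: [0.0, 0.995, -0.096, 0.001]
contact_force: [-0.5, -0.4, 1.0]
gripper_width: 0.003
t 2.35 pos [ 0.5589 -0.1682  0.0612] F [-0.54 -0.4   1.04] | d mm [-5.2 -2.8 17.2] rv [ 0.02 -0.16 -0.09]
```

```bash
python3 -m jog '-0.005 -0.003 0.008 0 0 0 0; -0.005 -0.003 0.012 0 0 0 0; -0.005 -0.003 0.012 0 0 0 0; -0.005 -0.003 0.012 0 0 0 0'; python3 go.py FR .044
```

```text
t: 2.75
eef_pos: [0.5536, -0.1633, 0.0472]
tool_rot: [-0.0, 0.995, -0.095, -0.0]
contact_force: [0.1, -0.1, 0.2]
gripper_width: -0.0
t 2.75 pos [ 0.5536 -0.1633  0.0472] F [ 0.1  -0.14  0.16] | d mm [1.1 1.  3.2] rv [ 0.    0.02 -0.02]
```

```bash
python3 -m jog '0 0 0.003 0 0 0 0; 0 0 0.004 0 0 0 0; 0 0 0.005 0 0 0 0;  0 0 0.005 0 0 0 0'; python3 -m jog '0 0 0.001 0 0 0 0; 0 0 0.002 0 0 0 0; 0 0 0.002 0 0 0 0'
```

```text
t: 3.15
eef_pos: [0.5541, -0.1636, 0.0426]
tool_rot: [0.0, 0.995, -0.095, 0.0]
contact_force: [-0.5, 0.5, 3.5]
gripper_width: -0.003
t: 3.45
eef_pos: [0.5542, -0.1637, 0.0407]
tool_rot: [0.0, 0.995, -0.095, 0.001]
contact_force: [-0.4, -0.6, 6.0]
gripper_width: -0.001
```

```bash
python3 -m jog '0 0 0.001 0 0 0 0; 0 0 0.001 0 0 0 0; 0 0 0.001 0 0 0 0'; python3 - <<'E'
from station import eyes
import cv2
c=eyes.read_camera("side"); cv2.imwrite("pics/press.png",cv2.resize(c["image"][140:330,270:480,::-1],None,fx=3,fy=3))
from h import *
print(blobs(c,(100,120,80),(125,255,255),15))
E
python3 -m jog '0 0 -0.01 0 0 0 0; 0 0 -0.02 0 0 0 0; 0 0 -0.04 0 0 0 0;  0 0 -0.04 0 0 0 0'; python3 go.py NR .085
```

```text
t: 3.75
eef_pos: [0.5542, -0.1637, 0.0402]
tool_rot: [0.0, 0.995, -0.095, 0.001]
contact_force: [-1.0, 0.0, 10.1]
gripper_width: 0.001
[(array([416. ,  85.5]), np.int32(78)), (array([268.69387755, 176.06122449]), np.int32(49)), (array([428.32352941, 211.08823529]), np.int32(34)), (array([321.84444444, 255.66666667]), np.int32(45)), (array([384.47058824, 256.29411765]), np.int32(17)), (array([389.56603774, 281.35849057]), np.int32(53)), (array([ 81.74779689, 346.96223248]), np.int32(2383))]
t: 4.2
eef_pos: [0.5551, -0.1637, 0.0817]
tool_rot: [0.0, 0.995, -0.095, 0.002]
contact_force: [1.0, 0.1, -0.2]
gripper_width: -0.0
t 4.2 pos [ 0.5551 -0.1637  0.0817] F [ 1.    0.1  -0.22] | d mm [-124.5    1.    -3.7] rv [ 0.   -0.22 -0.04]
```

View pics/press.png

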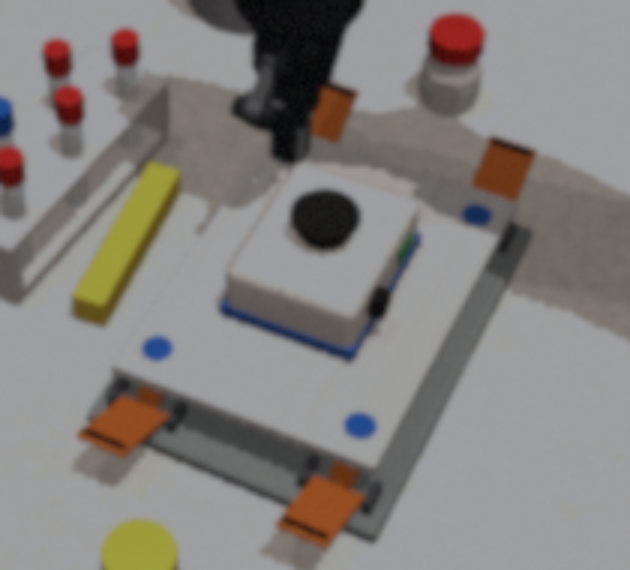

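The far-right corner gives. The fingertip sank about 4–5 mm below its first contact at 1.3 N/mm, and in the side view the opposite near-left dot rose from row 283.1 to 281.4. Next is the far-right tab.

```bash
python3 go.py tFR .065;  python3 -m jog '0 0.03 0 0 0 0 0; 0 0.067 0 0 0 0 0; 0 0.067 0.01 0 0 0 0; 0 0.067 0.018 0 0 0 0; 0 0.067 0.018 0 0 0 0'; python3 go.py tFR .05
```

```text
t 4.2 pos [ 0.5551 -0.1637  0.0817] F [ 1.    0.1  -0.22] | d mm [-2.5 66.1 16.7] rv [ 0.   -0.22 -0.04]
t: 4.7
eef_pos: [0.54, -0.2277, 0.0596]
tool_rot: [-0.001, 0.996, -0.094, -0.001]
contact_force: [1.0, 1.3, -0.4]
gripper_width: 0.002
t 4.7 pos [ 0.54   -0.2277  0.0596] F [ 1.    1.34 -0.44] | d mm [0.3 0.5 9.6] rv [-0.07  0.17  0.03]
```

```bash
python3 -m jog '0 0.001 0.01 0 0 0 0; 0 0.001 0.02 0 0 0 0; 0 0.001 0.026 0 0 0 0; 0 0.001 0.032 0 0 0 0; 0 0.001 0.036 0 0 0 0'; python3 go.py tFR .015;  python3 -m jog '0 0 0.004 0 0 0 0; 0 0 0.007 0 0 0 0; 0 0 0.009 0 0 0 0; 0 0 0.009 0 0 0 0';python3 go.py tFR .015
```

```text
t: 5.2
eef_pos: [0.5407, -0.2302, 0.0247]
tool_rot: [0.0, 0.995, -0.095, -0.0]
contact_force: [-1.1, -0.8, 1.3]
gripper_width: 0.001
t 5.2 pos [ 0.5407 -0.2302  0.0247] F [-1.07 -0.8   1.29] | d mm [-0.9 -1.8  9.7] rv [ 0.01  0.02 -0.02]
t: 5.6
eef_pos: [0.5407, -0.2301, 0.0161]
tool_rot: [-0.0, 0.995, -0.095, -0.0]
contact_force: [0.3, -0.5, -0.2]
gripper_width: -0.006
t 5.6 pos [ 0.5407 -0.2301  0.0161] F [ 0.25 -0.52 -0.21] | d mm [-0.9 -1.7  1.1] rv [-0.01  0.02 -0.03]
```

```bash
python3 -m jog '0 0 0.002 0 0 0 0; 0 0 0.003 0 0 0 0; 0 0 0.003 0 0 0 0'; python3 -m jog '0 0 0.001 0 0 0 0; 0 0 0.0015 0 0 0 0; 0 0 0.0015 0 0 0 0'; python3 - <<'E'
from station import eyes
import cv2,numpy as np
c=eyes.read_camera("side")["image"][120:280,320:500,::-1]; d=eyes.read_camera("wrist")["image"][:,:,::-1]
cv2.imwrite("pics/tab.png",np.hstack([cv2.resize(c,(400,356)),cv2.resize(d,(400,356))]))
E
```

```text
t: 5.9
eef_pos: [0.5411, -0.2301, 0.0147]
tool_rot: [0.0, 0.995, -0.095, 0.0]
contact_force: [-4.2, 1.3, 13.5]
gripper_width: 0.002
t: 6.2
eef_pos: [0.5412, -0.2301, 0.0142]
tool_rot: [0.0, 0.995, -0.095, 0.0]
contact_force: [-7.3, 2.3, 23.1]
gripper_width: -0.004
```

View pics/tab.png

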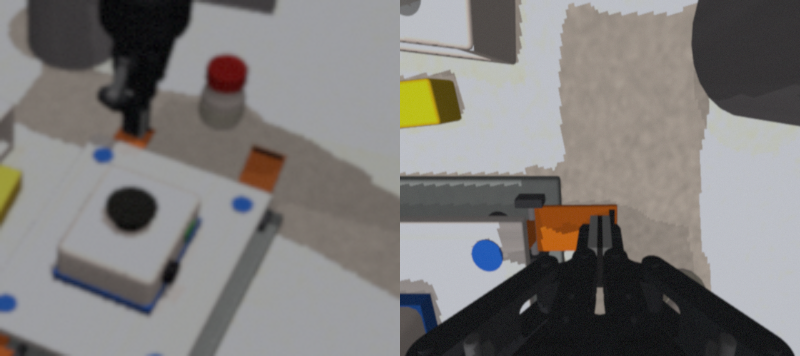

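The tab has reached its firm stop: 23 N with the tip at 14 mm. Now I'll raise the tool and press the dot again.

```bash
python3 -m jog '0 0 -0.01 0 0 0 0; 0 0 -0.03 0 0 0 0; 0 0 -0.05 0 0 0 0; 0 -0.03 -0.055 0 0 0 0; 0 -0.067 -0.055 0 0 0 0'; python3 -m jog '0 0 0 0 0 0 0; 0 0 0 0 0 0 0'; python3 go.py FR .048;python3 - <<'E'
from station import eyes
import cv2,numpy as np
c=eyes.read_camera("top")["image"][220:360,250:460,::-1]; d=eyes.read_camera("wrist")["image"][:,:,::-1]
cv2.imwrite("pics/tab2.png",np.hstack([cv2.resize(c,(400,267)),cv2.resize(d,(356,267))]))
E
```

```text
t: 6.8
eef_pos: [0.5541, -0.166, 0.0682]
tool_rot: [0.001, 0.995, -0.097, 0.001]
contact_force: [0.4, 0.7, -0.4]
gripper_width: 0.005
t: 7.0
eef_pos: [0.5537, -0.163, 0.0669]
tool_rot: [-0.0, 0.996, -0.094, 0.0]
contact_force: [-0.3, -0.5, 1.2]
gripper_width: -0.003
t 7.0 pos [ 0.5537 -0.163   0.0669] F [-0.34 -0.53  1.18] | d mm [ 1.   1.4 18.9] rv [-0.03 -0.    0.13]
```

View pics/tab2.png

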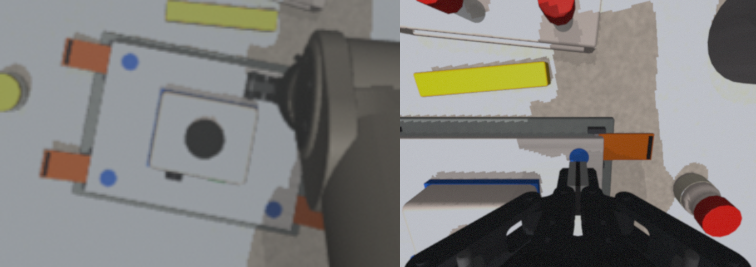

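The shim lies flat: its tab is squarely rectangular at (628,146) in the wrist view. Now pressing the dot.

```bash
python3 -m jog '0.001 0.001 0.01 0 0 0 0; 0.001 0.001 0.018 0 0 0 0; 0.001 0.001 0.021 0 0 0 0; 0.001 0.001 0.022 0 0 0 0;  0.001 0.001 0.022 0 0 0 0'; python3 -m jog '0 0 0.001 0 0 0 0; 0 0 0.002 0 0 0 0; 0 0 0.002 0 0 0 0;  0 0 0.002 0 0 0 0'
```

```text
t: 7.6
eef_pos: [0.554, -0.1658, 0.0445]
tool_rot: [0.0, 0.995, -0.095, -0.0]
contact_force: [0.1, 0.1, 1.4]
gripper_width: 0.007
t: 8.0
eef_pos: [0.5546, -0.1656, 0.0433]
tool_rot: [0.0, 0.995, -0.095, 0.0]
contact_force: [-2.9, 0.1, 4.6]
gripper_width: -0.002
```

```bash
python3 -m jog '0 0 0.001 0 0 0 0; 0 0 0.001 0 0 0 0; 0 0 0.001 0 0 0 0'; python3 -m jog '0 0 0.001 0 0 0 0; 0 0 0.001 0 0 0 0; 0 0 0.001 0 0 0 0'
```

```text
t: 8.3
eef_pos: [0.5547, -0.1657, 0.0431]
tool_rot: [0.0, 0.995, -0.095, 0.0]
contact_force: [-3.9, 0.4, 13.1]
gripper_width: -0.005
t: 8.6
eef_pos: [0.5547, -0.1656, 0.0428]
tool_rot: [0.0, 0.995, -0.095, 0.0]
contact_force: [-6.2, 0.9, 20.3]
gripper_width: 0.003
```

It is now firm: 20 N with the tip at 42.8 mm, against 10 N at 40.2 mm before. I'll retreat and check the whole scene.

```bash
python3 -m jog '0 0 -0.01 0 0 0 0; 0 0 -0.04 0 0 0 0; 0 0 -0.09 0 0 0 0; 0 0 -0.14 0 0 0 0; 0 0 -0.18 0 0 0 0'; python3 -m jog '-0.03 0.03 0 0 0 0 0; -0.06 0.06 0 0 0 0 0; -0.09 0.1 0 0 0 0 0; -0.1 0.14 0 0 0 0 0; -0.1 0.18 0 0 0 0 0';python3 -m jog '0 0 0 0 0 0 0; 0 0 0 0 0 0 0; 0 0 0 0 0 0 0; 0 0 0 0 0 0 0; 0 0 0 0 0 0 0'; python3 - <<'E'
from h import *
from station import eyes
a=eyes.read_camera("side"); b=eyes.read_camera("top")
for c in(b,a):
  print(proj(c,dots(.51014,-.0664,-.18975)).round(1).tolist()); print([(x.round(1).tolist(),int(n)) for x,n in blobs(c,(100,120,80),(125,255,255),15)])
cv2.imwrite("pics/end.png",np.hstack([cv2.resize(x["image"],(400,300)) for x in(b,a)])[:,:,::-1])
cv2.imwrite("pics/end2.png",cv2.resize(a["image"][140:330,270:480,::-1],None,fx=3,fy=3))
E
```

```text
t: 9.1
eef_pos: [0.5548, -0.1655, 0.2238]
tool_rot: [0.0, 0.995, -0.095, 0.001]
contact_force: [1.0, 0.0, 0.3]
gripper_width: 0.002
t: 9.6
eef_pos: [0.4198, -0.3244, 0.2212]
tool_rot: [0.0, 0.995, -0.095, -0.0]
contact_force: [1.3, -0.1, 0.0]
gripper_width: -0.001
t: 10.1
eef_pos: [0.4226, -0.3223, 0.2208]
tool_rot: [-0.0, 0.996, -0.094, -0.0]
contact_force: [-0.0, 1.1, 0.2]
gripper_width: -0.001
[[306.1, 313.1], [392.9, 329.6], [317.5, 252.2], [404.2, 268.3]]
[([178.8, 109.2], 1477), ([371.8, 183.0], 52), ([591.6, 272.4], 187), ([317.8, 252.1], 42), ([404.4, 268.2], 45), ([306.2, 313.0], 44), ([393.0, 329.4], 43), ([119.4, 388.8], 26)]
[[389.4, 282.9], [428.4, 211.0], [321.8, 255.6], [365.8, 188.9]]
[([410.5, 85.5], 100), ([268.8, 176.0], 48), ([365.9, 189.2], 34), ([428.4, 211.4], 39), ([322.0, 255.9], 50), ([389.5, 283.1], 55), ([81.7, 347.0], 2384)]
```

View pics/end.png

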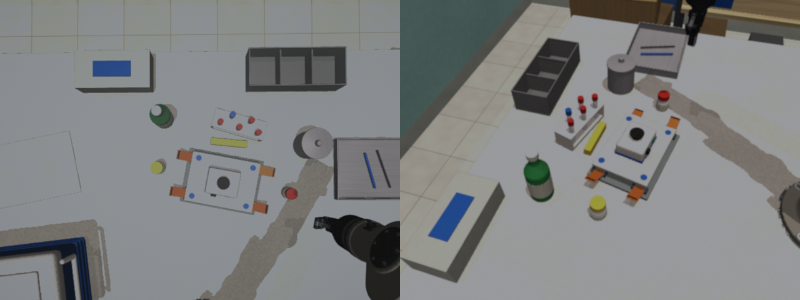

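View pics/end2.png

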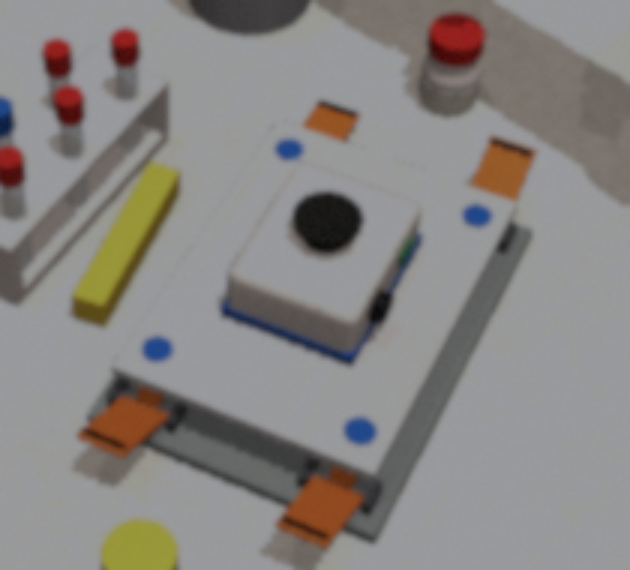

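The far-right tab at (330,120) lies flat and the other three stand up. The blue dots are back within 0.3 px of where they started, the bystanders haven't moved, and the arm is clear.

```bash
python3 -c "
from station import workorder; print(workorder.hand_in())"
```

```text
the job is handed in; nothing more can be done
None
```

I found that the far-right corner was the one that gave, laid its shim flat and confirmed the corner is now firm. I handed the job in at about 10 s; it gives no verdict.

- **Finding the corner:** The first press on the far-right dot sank about 4–5 mm, at about 1.3 N/mm, and the opposite near-left corner rose slightly. That settled it, so I didn't press the other three dots.
- **Shim:** I pressed the far-right tab straight down until it stopped firmly, at 23 N with the fingertip 14 mm above the table.
- **Re-check:** Pressing the far-right dot again, the tip held at 42.8 mm under 20 N. Before the shim was flat, 10 N had taken it down to 40.2 mm.
- **Last pictures:** The far-right shim is flat and the other three stand up. The plate's dots are within 0.3 px of their starting positions, the things around it look unmoved, and the arm touches nothing.
- **Odd reading:** While the tab was going down, the force read only about 0–1 N instead of the 2–3 N expected, with sensor noise of about 1 N. The firm stop and the pictures show it did go flat. No other check failed or disagreed.

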